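Load the flask shaker

ROBOT

A 6-joint arm with a two-finger parallel gripper is mounted at the origin on the work surface. World frame = base frame: x ahead of the robot, y to its left, z up, the work surface at z = 0. Lengths are in m, angles in rad, forces in N, time in s.
With the tool pointing down it reaches from about 0.3 to 0.875 m from the base axis. Payload 6.4 kg.
Tool frame: the origin (TCP) lies on the mounting face of the last link; the fingertips stand 173 mm ahead of it and the grasp point (between the pads) lies 155 mm ahead of it (arm.tip_extent is the distance from the TCP to the fingertips, in m); z points along the fingers, y is the direction in which the jaws open and shut (so a half turn about z gives the same grasp; the last joint's range is limited). The gripper opens to 85 mm and grips with 20 to 120 N. Pads are 22 mm wide; open, the fingers measure 114 mm over their backs; the gripper's body (76 mm by 85 mm) begins 54 mm behind the grasp point. The pads swing forward as they close: fully open they stand 13 mm farther back than shut.
Start: joints at [-1.332, 0.181, 1.607, -0, 1.354, -0.206], TCP at [0.247, -0.519, 0.405] pointing down, gripper open.
Joint ranges: [-2.99, 2.99], [-0.89, 2.07], [0.3, 2.58], [-1.14, 4.28], [0, 2.63], [-3.12, 3.12]. Speed limits (rad/s): [2.57, 2.57, 3.01, 3.14, 3.14, 3.14].

INTERFACE

Orientations are given as a rotation vector (axis times angle).
In Python, from bench import arm, get_image, get_calibration gives the robot as it stands. The module is installed in compiled form; this text tells all that it offers.
- The arm moves only by the tool servo_tool, never from a script. Its arguments are lists of equal length, an entry for each row: "translation": the shift along the world's x, y, z in mm, a list of three; "dr": the turn, a rotation vector about the world's x, y, z in degrees, a list of three; "fingers": the closure in counts, from 0 (fully open) to 255 (shut). A call has 1 to 20 rows; each row is the pose to reach, as a shift and turn from the pose commanded when the call began; what a row does not reach only later rows make up. A row lasts 1/12 s, in which the tool goes at most 41.7 mm and 7.16 degrees, less where a joint would pass 70% of its speed; a pose out of reach is approached as far as the arm can. A call with a gripper value outside its range is refused whole. The fingers move at their own pace and stop on an object; "grip_force" is the grip in N (left out, the last holds). Time passes only in rows, so rows that repeat a pose let the fingers close. It gives the time, the measured TCP pose, the force and the opening at its end, in the units of the state.
- arm.state(): the state, without advancing time (a new reading comes with each control period).
- get_image(name): name is "scene" or "top" or "wrist"; returns the picture (400x640x3 uint8, red, green, blue); there is no depth.
- get_calibration(name): a dict with "fx", "fy", "cx", "cy" (pixels), "R" (3x3) and "t" (3): a world point X has camera coordinates R X + t; the wrist camera has in their place "T_tool_cam" (4x4, takes a point from camera to tool coordinates, whose origin is the TCP and whose axes are the flange's). Camera axes: x right, y down, z forward; pixel columns grow to the right and rows downward; lengths in m; the calibration is good to about 2 mm. A picture is of the moment at which its call begins: read the wrist's pose just before it. get_calibration takes no time and is no camera call.
- arm.close_job(): hands the job in, once; it reports no verdict.
The state is a dict: "time": time; "q": joint angles; "dq": joint speeds; "joint_efforts": joint torques, N m; "position": TCP position; "ee_rot": TCP orientation; "contact_force": force on the tool from outside, world axes, zero at the start; "wrist_torque": the same for the moment, N m; "gripper_width": finger opening in m.
Only numpy, scipy, OpenCV 4.12 (cv2) and the standard library are available. Lean on these libraries where they do the work, as an engineer would, in place of code of your own. Each camera call takes 0.05 s, during which the arm holds its last target.

TASK

Load the bench shaker: put each of the four capped conical flasks into the spring clamp of its own size on the shaker's platform, upright and pushed right down onto the clamp's base, and let go. Set the flasks down without dropping them or knocking any over, and leave the reagent bottle and the beaker standing where they are.

Things in the scene. Friction and masses are not known exactly. Their poses are not given: they have to be found in the camera images.
- flask_50_center (a point): The smallest of four conical flasks (50 ml): clear glass cone, base 51 mm across, straight blue ribbed screw cap 30 mm across and 22 mm high on top, 84 mm tall in all. This point is on its axis, half-way up: 42 mm above its underside, 31 mm below the middle of the cap. z is up its axis. It stands on the bench; about 60 g. Take it by the cap.
- flask_125_center (a point): The second smallest of four conical flasks (125 ml): clear glass cone, base 66 mm across, straight blue ribbed screw cap 38 mm across and 26 mm high on top, 120 mm tall in all. This point is on its axis, half-way up: 60 mm above its underside, 47 mm below the middle of the cap. z is up its axis. It stands on the bench; about 100 g. Take it by the cap.
- flask_250_center (a point): The second largest of four conical flasks (250 ml): clear glass cone, base 82 mm across, straight blue ribbed screw cap 40 mm across and 28 mm high on top, 148 mm tall in all. This point is on its axis, half-way up: 74 mm above its underside, 60 mm below the middle of the cap. z is up its axis. It stands on the bench; about 150 g. Take it by the cap.
- flask_500_center (a point): The largest of four conical flasks (500 ml): clear glass cone, base 102 mm across, straight blue ribbed screw cap 45 mm across and 30 mm high on top, 175 mm tall in all. This point is on its axis, half-way up: 87.5 mm above its underside, 72.5 mm below the middle of the cap. z is up its axis. It stands on the bench; about 220 g. Take it by the cap.
- clamp_50_seat (a point): The smallest of four flask clamps on the shaker, for the 50 ml flask: round steel base 59 mm across, four upright spring fingers, 67 mm across the flared tips, which stand 41 mm above this point. Point: centre of the base's upper face, 83 mm above the bench, where the flask's underside rests; z up. The fingers let a flask up to 5 mm off centre in from above with a push of up to about 8 N and then hold its cone.
- clamp_125_seat (a point): The second smallest of four flask clamps on the shaker, for the 125 ml flask: round steel base 74 mm across, four upright spring fingers, 82 mm across the flared tips, which stand 53 mm above this point. Point: centre of the base's upper face, 83 mm above the bench, where the flask's underside rests; z up. The fingers let a flask up to 5 mm off centre in from above with a push of up to about 8 N and then hold its cone.
- clamp_250_seat (a point): The second largest of four flask clamps on the shaker, for the 250 ml flask: round steel base 90 mm across, four upright spring fingers, 98 mm across the flared tips, which stand 63 mm above this point. Point: centre of the base's upper face, 83 mm above the bench, where the flask's underside rests; z up. The fingers let a flask up to 5 mm off centre in from above with a push of up to about 8 N and then hold its cone.
- clamp_500_seat (a point): The largest of four flask clamps on the shaker, for the 500 ml flask: round steel base 110 mm across, four upright spring fingers, 118 mm across the flared tips, which stand 73 mm above this point. Point: centre of the base's upper face, 83 mm above the bench, where the flask's underside rests; z up. The fingers let a flask up to 5 mm off centre in from above with a push of up to about 8 N and then hold its cone.
- reagent_bottle: A loose amber glass bottle with straight sides, a rounded shoulder and narrow neck, a paper label and a blue cap, 66 mm across, 150 mm tall, standing among the flasks; not part of the job. Origin at the centre of its underside, z up.
- beaker: A loose open glass beaker, 70 mm across, 90 mm tall, standing among the flasks; not part of the job. Origin at the centre of its underside, z up.
Not all that is in view belongs to the job. What is shaped like the part that bears flask_50_center but orange, purple or red is not meant.

How it is judged:
By the outcome, as a careful person would: the job done as asked, in the order asked, and still so for the second after the job is handed in, with the robot touching nothing.
It also fails if it takes over 112 s, if anything falls off the work surface, if the arm or the gripper's body presses on something with over 40 N, if the wrist force passes 120 N, or if a joint passes its speed limit or range.

## Working session

There is one attempt and no reset: what is moved stays moved. The work goes in short steps, Python scripts to look and compute and a tool call to move; the robot and the scene stay as the last step left them, time stands still between calls to the robot, and variables do not carry over. Pictures are saved under pics/ and viewed, and the job is handed in when it is done.

Besides the shell and the picture viewer there is one more tool, called after "Call:" by a JSON object that holds its "fn" and its "kwargs". servo_tool: Moves the arm, as the interface text tells. Its arguments: {"type":"object","properties":{"translation":{"type":"array","items":{"type":"array","items":{"type":"number"}}},"dr":{"type":"array","items":{"type":"array","items":{"type":"number"}}},"fingers":{"type":"array","items":{"type":"number"}},"grip_force":{"type":"number"}},"required":["translation","dr","fingers"]}

```bash
mkdir -p pics; ls
python3 - <<'E'
from bench import arm,get_image,get_calibration
import cv2,numpy as np
print(arm.state(), arm.tip_extent)
for n in ["scene","top","wrist"]:
    im=get_image(n); cv2.imwrite(f"pics/{n}0.png",im[:,:,::-1]); print(n,get_calibration(n))
E
```

```text
pics
{'time': 0.0, 'q': array([-1.33229333e+00,  1.81552820e-01,  1.60803453e+00,  2.22429845e-05,
        1.35383511e+00, -2.06297458e-01]), 'dq': array([-6.09517560e-05,  1.85884669e-04,  9.46577507e-05,  6.22055484e-04,
       -1.85391417e-03,  4.68415641e-04]), 'joint_efforts': array([-8.20552250e-04, -4.44869399e+01, -3.51341128e+01, -3.93187820e-04,
        9.03571432e-03, -6.62383684e-06]), 'position': array([ 0.24736539, -0.51877625,  0.40376445]), 'ee_rot': array([-3.06243467e+00, -6.92534397e-01,  1.21656103e-05]), 'contact_force': array([-1.03903764, -0.24637033,  0.11237858]), 'wrist_torque': array([ 0.01959838, -0.02200479, -0.01348283]), 'gripper_width': 0.08533982498383022} 0.1734
scene {'fx': 369.40080923936694, 'fy': 369.40080923936694, 'cx': 320.14803502929647, 'cy': 200.9247216555275, 'R': array([[-0.0365205 ,  0.99922868,  0.01443264],
       [ 0.85585241,  0.03872993, -0.51576802],
       [-0.51592917, -0.0064839 , -0.85660671]]), 't': array([ 0.06547826, -0.39602384,  1.12822754])}
top {'fx': 446.7808190021679, 'fy': 446.7808190021679, 'cx': 313.16570939496023, 'cy': 198.90367437034044, 'R': array([[ 0.00697551, -0.99988774,  0.01326117],
       [-0.99037145, -0.00874148, -0.13815923],
       [ 0.13825964, -0.01216976, -0.99032125]]), 't': array([-0.04787162,  0.51751731,  1.04633116])}
wrist {'fx': 320.9112974670103, 'fy': 320.9112974670103, 'cx': 321.4286664698526, 'cy': 196.83768727214883, 'T_tool_cam': array([[-3.95250439e-04, -9.58784213e-01, -2.84134962e-01,
         7.40682043e-02],
       [ 9.99999784e-01, -2.29914379e-04, -6.15243105e-04,
        -1.06246118e-04],
       [ 5.24558663e-04, -2.84135144e-01,  9.58784097e-01,
         3.10966831e-02],
       [ 0.00000000e+00,  0.00000000e+00,  0.00000000e+00,
         1.00000000e+00]])}
```

View pics/scene0.png

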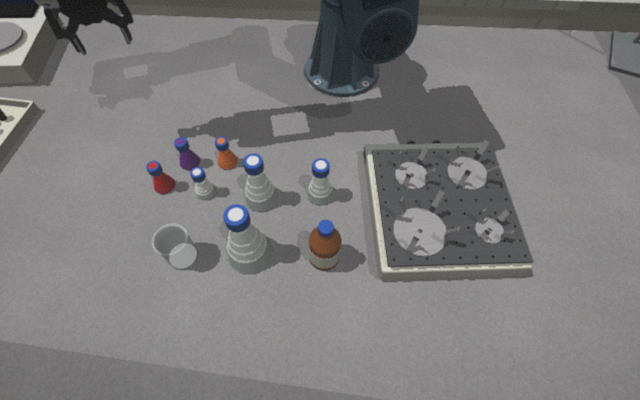

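View pics/top0.png

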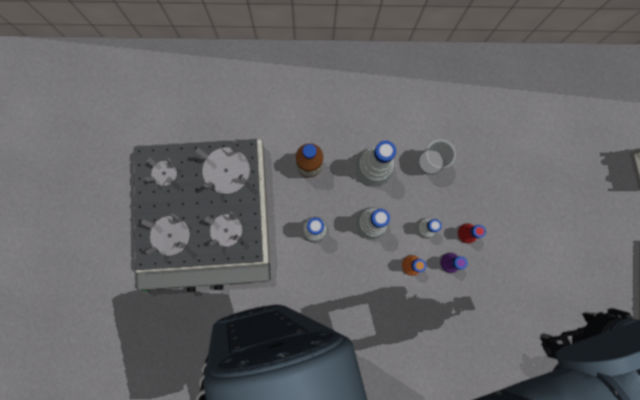

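View pics/wrist0.png

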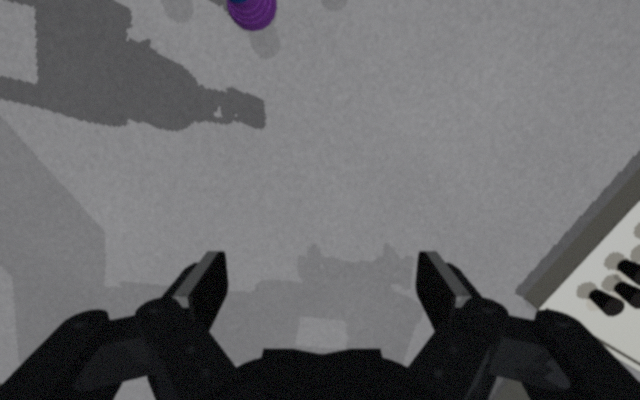

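Run:
```python
import cv2
a=cv2.imread("pics/top0.png"); 
cv2.imwrite("pics/topA.png",cv2.resize(a[120:290,280:500],None,fx=3.5,fy=3.5,interpolation=cv2.INTER_CUBIC))
cv2.imwrite("pics/topB.png",cv2.resize(a[130:290,120:280],None,fx=3.7,fy=3.7,interpolation=cv2.INTER_CUBIC))
a=cv2.imread("pics/scene0.png"); 
cv2.imwrite("pics/scA.png",cv2.resize(a[120:285,140:370],None,fx=3.4,fy=3.4,interpolation=cv2.INTER_CUBIC))
```

```text
(no output)
```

View pics/topA.png

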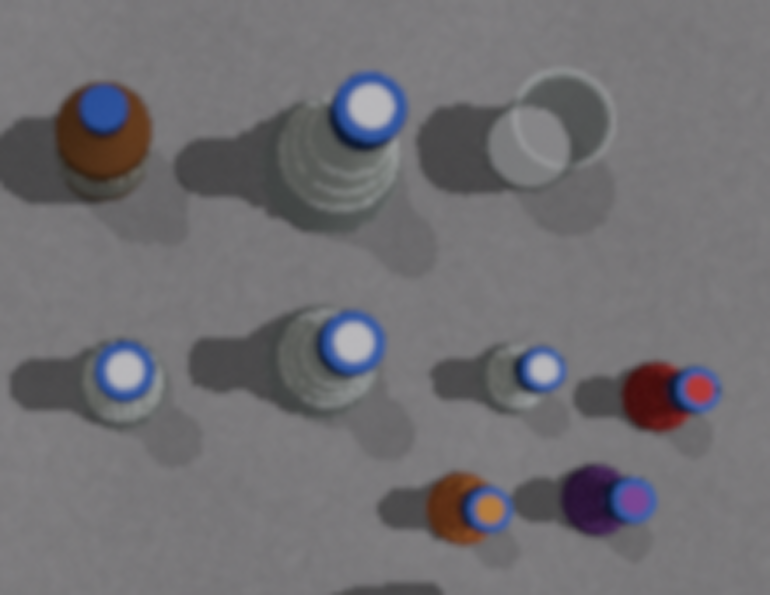

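View pics/topB.png

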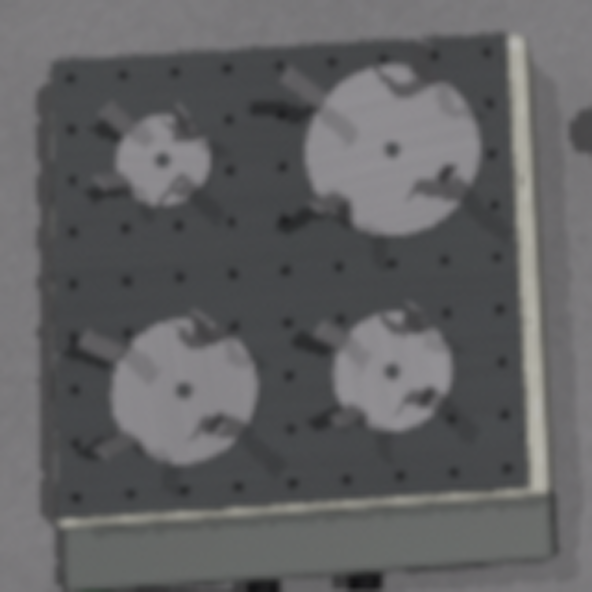

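View pics/scA.png

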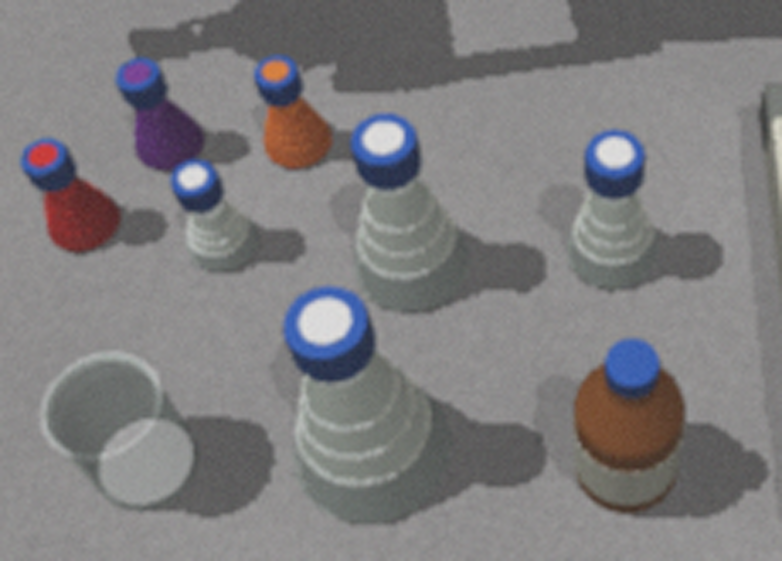

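Candidates in the top view: 50 ml is the clear flask with the white-topped cap at (435,226). Its decoys are orange (420,265), purple (461,263) and red (479,231). The others are 125 ml (315,226), 250 ml (380,218) and 500 ml (386,150). The bottle (309,151) has a blue cap with no white top, and the beaker is at (437,155). The close crop confirms all of these. The clamp centre holes show as dark dots.

```bash
cat > h.py <<'E'
import numpy as np,cv2
from bench import arm,get_image,get_calibration
def plane(cal,u,v,z):
    R=np.array(cal["R"]);t=np.array(cal["t"]);C=-R.T@t
    d=R.T@np.array([(u-cal["cx"])/cal["fx"],(v-cal["cy"])/cal["fy"],1]);return C+d*(z-C[2])/d[2]
def tri(ps):
    A=np.zeros((3,3));b=np.zeros(3)
    for cal,u,v in ps:
        R=np.array(cal["R"]);t=np.array(cal["t"]);C=-R.T@t
        d=R.T@np.array([(u-cal["cx"])/cal["fx"],(v-cal["cy"])/cal["fy"],1]);d/=np.linalg.norm(d);P=np.eye(3)-np.outer(d,d);A+=P;b+=P@C
    return np.linalg.solve(A,b)
E
python3 - <<'E'
from h import *
ct,cs=get_calibration("top"),get_calibration("scene")
T=cv2.imread("pics/top0.png");S=cv2.imread("pics/scene0.png")
def blob(im,u,v,r=9):
    c=im[v-r:v+r+1,u-r:u+r+1].astype(float)
    g=cv2.cvtColor(c.astype(np.uint8),cv2.COLOR_BGR2HSV); 
    w=np.clip((c.min(2)-120),0,60)
    m=(w>0).astype(np.uint8);n,l,s,ce=cv2.connectedComponentsWithStats(m)
    k=1+np.argmin([np.hypot(*(ce[i]-r)) - s[i,4]*.02 for i in range(1,n)])
    w=w*(l==k);y,x=np.mgrid[:2*r+1,:2*r+1]
    return u-r+(w*x).sum()/w.sum(), v-r+(w*y).sum()/w.sum(), s[k,4]
for n,h,pt,ps in [("50",.084,(435,226),(198,172)),("125",.12,(315,226),(320,165)),("250",.148,(380,218),(253,161)),("500",.175,(386,150),(236,214))]:
    a=blob(T,*pt);b=blob(S,*ps)
    print(n,np.round(a,1),np.round(b,1),plane(ct,a[0],a[1],h).round(4),plane(cs,b[0],b[1],h).round(4),tri([(ct,a[0],a[1]),(cs,b[0],b[1])]).round(4))
for n,p in [("50",(162,160)),("125",(392,371)),("250",(184,390)),("500",(392,150))]:
    u,v=[(q+.5)/3.7-.5+o for q,o in zip(p,(120,130))]
    print(n,u,v,plane(ct,u,v,.083).round(4))
for n,p in [("bottle",(104,107)),("or",(490,509)),("pu",(634,501)),("red",(699,390)),("beaker",(564,117))]:
    u,v=[(q+.5)/3.5-.5+o for q,o in zip(p,(280,120))]
    print(n,plane(ct,u,v,{"bottle":.15,"beaker":.09}.get(n,.084)).round(4))
cv2.imwrite("pics/scB.png",cv2.resize(S[135:285,360:535],None,fx=4,fy=4,interpolation=cv2.INTER_CUBIC))
E
```

```text
50 [434.9 225.   56. ] [196.2 171.6  55. ] [ 0.4531 -0.3242  0.084 ] [ 0.4516 -0.3273  0.084 ] [ 0.4531 -0.325   0.0861]
125 [315.3 225.4  93. ] [320.4 164.3  93. ] [ 0.4469 -0.0479  0.12  ] [ 0.4452 -0.0504  0.12  ] [ 0.4467 -0.0491  0.1221]
250 [380.7 217.3 110. ] [252.3 160.1 104. ] [ 0.4635 -0.1886  0.148 ] [ 0.4619 -0.1912  0.148 ] [ 0.4634 -0.1895  0.1499]
500 [385.6 149.9 134. ] [235.1 214.  186. ] [ 0.6062 -0.1969  0.175 ] [ 0.6048 -0.1997  0.175 ] [ 0.6059 -0.1979  0.177 ]
50 163.4189189189189 172.8783783783784 [0.5694 0.3055 0.083 ]
125 225.5810810810811 229.90540540540542 [0.4379 0.1568 0.083 ]
250 169.36486486486487 235.04054054054052 [0.4252 0.2844 0.083 ]
500 225.5810810810811 170.17567567567568 [0.5772 0.1615 0.083 ]
bottle [ 0.61   -0.0333  0.15  ]
or [ 0.3613 -0.2865  0.084 ]
pu [ 0.3671 -0.3808  0.084 ]
red [ 0.4398 -0.4266  0.084 ]
beaker [ 0.6215 -0.3415  0.09  ]
```

View pics/scB.png

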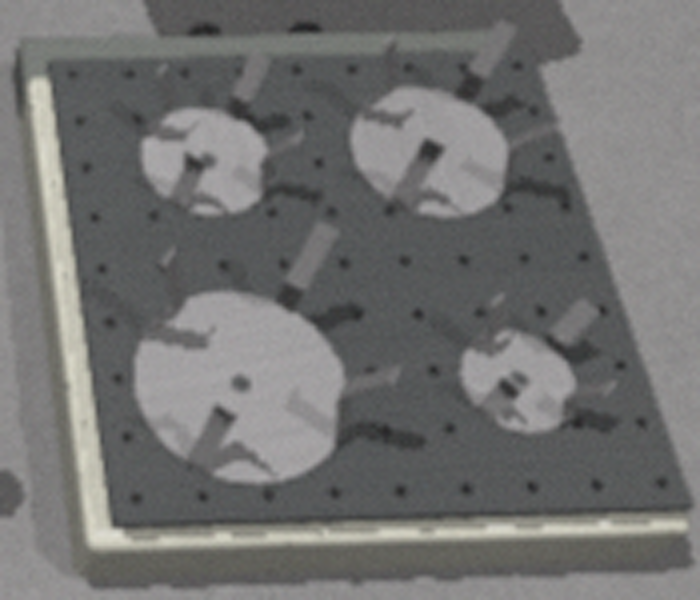

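Call:
{"fn": "servo_tool", "kwargs": {"translation": [[15, 14, 0], [40, 38, 0], [70, 66, 0], [100, 94, 0], [130, 122, 0], [160, 150, 0], [185, 174, 0], [200, 188, 0], [205, 193, 0], [205, 193, 0], [205, 193, 0]], "dr": [[0, 0, 0], [0, 0, 0], [0, 0, 0], [0, 0, 0], [0, 0, 0], [0, 0, 0], [0, 0, 0], [0, 0, 0], [0, 0, 0], [0, 0, 0], [0, 0, 0]], "fingers": [60, 60, 60, 60, 60, 60, 60, 60, 60, 60, 60], "grip_force": 40}}

```text
time: 1.07
position: [0.4522, -0.3263, 0.4045]
ee_rot: [-3.064, -0.694, 0.001]
contact_force: [0.4, 0.4, 0.1]
gripper_width: 0.0655
```

```bash
cat >> h.py <<'E'
from scipy.spatial.transform import Rotation as Ro
def wcal(s):
    c=dict(get_calibration("wrist"));T=np.array(c["T_tool_cam"]);Rt=Ro.from_rotvec(s["ee_rot"]).as_matrix()
    Rwc=Rt@T[:3,:3];C=s["position"]+Rt@T[:3,3];c["R"]=Rwc.T;c["t"]=-Rwc.T@C;return c
def look(name):
    s=arm.state();im=get_image("wrist");cv2.imwrite(f"pics/{name}.png",im[:,:,::-1]);np.savez(f"pics/{name}.npz",p=s["position"],r=s["ee_rot"])
    return s,im,wcal(s)
E
python3 - <<'E'
from h import *
s,im,c=look("w1");print(s["time"],s["position"],s["ee_rot"],s["gripper_width"],s["contact_force"])
for n,p in [("50",(.4523,-.3258,.084)),("250",(.4627,-.19,.148)),("500",(.6055,-.198,.175))]:
    q=c["R"]@np.array(p)+c["t"];print(n,c["fx"]*q[0]/q[2]+c["cx"],c["fy"]*q[1]/q[2]+c["cy"])
E
```

```text
1.0667 [ 0.452183   -0.32626608  0.40445882] [-3.06393318e+00 -6.93913806e-01  1.19207463e-03] 0.06554627367834966 [0.42476393 0.43956213 0.09774279]
50 321.42011943920977 184.23078935363762
250 147.29507317774537 110.5390909114034
500 219.7030212589234 -154.95698302122761
```

View pics/w1.png

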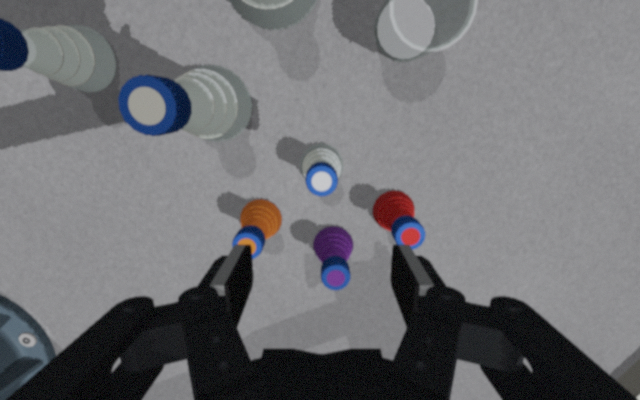

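Run:
```python
from h import *
d=np.load("pics/w1.npz");c=wcal(dict(position=d["p"],ee_rot=d["r"]))
im=cv2.imread("pics/w1.png")
for n,(u,v),r,h in [("50",(321,181),14,.084),("250",(147,106),22,.148)]:
    m=(im[v-r:v+r,u-r:u+r].min(2)>135).astype(np.uint8);M=cv2.moments(m,True);x=u-r+M["m10"]/M["m00"];y=v-r+M["m01"]/M["m00"]
    print(n,x,y,M["m00"],plane(c,x,y,h))
S=get_calibration("scene");u,v=241/4+360-.4,383/4+135-.4
print("clamp500 scene",plane(S,u,v,.083))
```

```text
50 320.7130434782609 181.41739130434783 345.0 [ 0.45444565 -0.32405024  0.084     ]
250 146.18762088974856 105.77079303675049 1034.0 [ 0.46539436 -0.18841867  0.148     ]
clamp500 scene [0.57616179 0.1593001  0.083     ]
```

Call:
{"fn": "servo_tool", "kwargs": {"translation": [[1, 1, -15], [1, 1, -40], [1, 1, -70], [1, 1, -100], [1, 1, -130], [1, 1, -155], [1, 1, -170], [1, 1, -175], [1, 1, -175], [1, 1, -175], [1, 1, -175], [1, 1, -175], [1, 1, -175], [1, 1, -175], [1, 1, -175], [1, 1, -175]], "dr": [[0, 0, 0], [0, 0, 0], [0, 0, 0], [0, 0, 0], [0, 0, 0], [0, 0, 0], [0, 0, 0], [0, 0, 0], [0, 0, 0], [0, 0, 0], [0, 0, 0], [0, 0, 0], [0, 0, 0], [0, 0, 0], [0, 0, 0], [0, 0, 0]], "fingers": [60, 60, 60, 60, 60, 60, 60, 60, 60, 100, 130, 160, 190, 255, 255, 255], "grip_force": 40}}

```text
time: 2.45
position: [0.4539, -0.3255, 0.2313]
ee_rot: [3.062, 0.693, 0.002]
contact_force: [-1.2, 0.3, 6.0]
gripper_width: 0.0284
```

Run:
```python
from h import *
s,im,c=look("w2");print(s["time"],s["position"],s["gripper_width"],s["contact_force"])
```

```text
2.45 [ 0.45394344 -0.32552573  0.23133608] 0.02837479852545118 [-1.15075231  0.26912691  5.98818234]
```

View pics/w2.png

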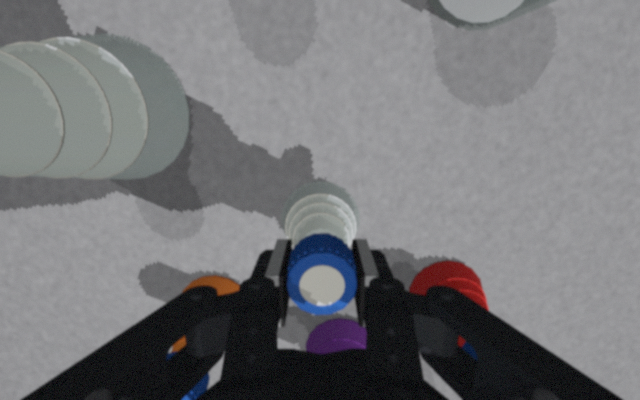

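Call:
{"fn": "servo_tool", "kwargs": {"translation": [[0, 0, 10], [0, 0, 30], [0, 0, 60], [0, 0, 95], [0, 0, 130], [1, 5, 165], [3, 18, 195], [9, 48, 215], [16, 85, 225], [23, 122, 230], [30, 160, 230], [37, 198, 230], [43, 236, 230], [49, 274, 230], [55, 312, 230], [60, 350, 230], [64, 388, 230], [67, 426, 230], [69, 460, 230], [70, 490, 230]], "dr": [[0, 0, 0], [0, 0, 0], [0, 0, 0], [0, 0, 0], [0, 0, 0], [0, 0, 0], [0, 0, 0], [0, 0, 0], [0, 0, 0], [0, 0, 0], [0, 0, 0], [0, 0, 0], [0, 0, 0], [0, 0, 0], [0, 0, 0], [0, 0, 0], [0, 0, 0], [0, 0, 0], [0, 0, 0], [0, 0, 0]], "fingers": [255, 255, 255, 255, 255, 255, 255, 255, 255, 255, 255, 255, 255, 255, 255, 255, 255, 255, 255, 255]}}

```text
time: 4.17
position: [0.5228, 0.1674, 0.4605]
ee_rot: [-3.064, -0.695, -0.001]
contact_force: [0.4, 0.4, -2.0]
gripper_width: 0.0287
```

Call:
{"fn": "servo_tool", "kwargs": {"translation": [[0, 20, 0], [0, 40, 0], [0, 52, 0], [0, 58, 0], [0, 60, 0], [0, 60, 0], [0, 60, 0], [0, 60, 0]], "dr": [[0, 0, 0], [0, 0, 0], [0, 0, 0], [0, 0, 0], [0, 0, 0], [0, 0, 0], [0, 0, 0], [0, 0, 0]], "fingers": [255, 255, 255, 255, 255, 255, 255, 255]}}

```text
time: 4.83
position: [0.5236, 0.224, 0.4598]
ee_rot: [3.064, 0.691, 0.0]
contact_force: [0.5, 0.2, -0.6]
gripper_width: 0.0289
```

Run:
```python
from h import *
s,im,c=look("w3");print(s["time"],s["position"],s["ee_rot"],s["gripper_width"],s["contact_force"],s["dq"].round(3))
for n,p in [("50",(.5694,.3045,.083)),("500",(.577,.1605,.083)),("125",(.438,.156,.083)),("250",(.425,.2834,.083))]:
    q=c["R"]@np.array(p)+c["t"];print(n,c["fx"]*q[0]/q[2]+c["cx"],c["fy"]*q[1]/q[2]+c["cy"])
```

```text
4.8333 [0.52362594 0.22395091 0.45977548] [3.06436528e+00 6.90879914e-01 1.43081797e-05] 0.028926159354096287 [ 0.48844124  0.16723046 -0.57037325] [-0.001 -0.    -0.002  0.002 -0.004  0.002]
50 270.0889815904714 99.87159205390388
500 395.9060097530232 152.96347385773822
125 342.2916052843516 259.6185562354417
250 238.47646978855897 226.071637740103
```

View pics/w3.png

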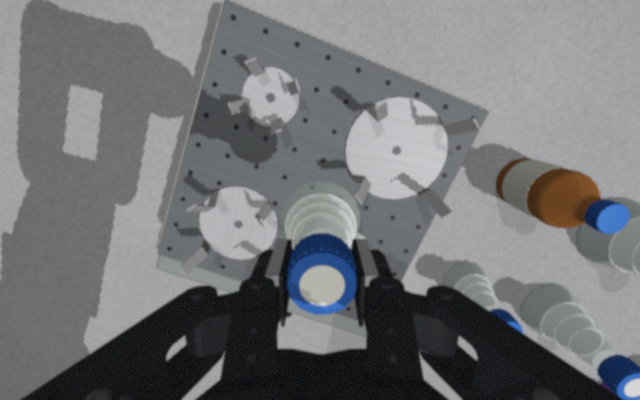

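Call:
{"fn": "servo_tool", "kwargs": {"translation": [[6, 10, 0], [20, 34, 0], [34, 58, 0], [43, 74, 0], [46, 79, 0], [46, 80, 0], [46, 80, -10], [46, 80, -30], [46, 80, -55], [46, 80, -75], [46, 80, -88], [46, 80, -95], [46, 80, -97], [46, 80, -97], [46, 80, -97]], "dr": [[0, 0, 0], [0, 0, 0], [0, 0, 0], [0, 0, 0], [0, 0, 0], [0, 0, 0], [0, 0, 0], [0, 0, 0], [0, 0, 0], [0, 0, 0], [0, 0, 0], [0, 0, 0], [0, 0, 0], [0, 0, 0], [0, 0, 0]], "fingers": [255, 255, 255, 255, 255, 255, 255, 255, 255, 255, 255, 255, 255, 255, 255]}}

```text
time: 6.13
position: [0.5698, 0.3049, 0.3641]
ee_rot: [-3.064, -0.693, -0.003]
contact_force: [1.4, 0.8, -0.1]
gripper_width: 0.0288
```

Run:
```python
from h import *
s,im,c=look("w4");print(s["time"],s["position"],s["ee_rot"],s["gripper_width"],s["contact_force"])
cv2.imwrite("pics/t4.png",cv2.resize(get_image("top")[120:280,120:280,::-1],None,fx=3.7,fy=3.7,interpolation=cv2.INTER_CUBIC))
```

```text
6.1333 [0.56982987 0.30489937 0.36406934] [-3.06416261 -0.69262332 -0.00332247] 0.02884709387281415 [ 1.44476721  0.77574697 -0.13369103]
```

View pics/w4.png

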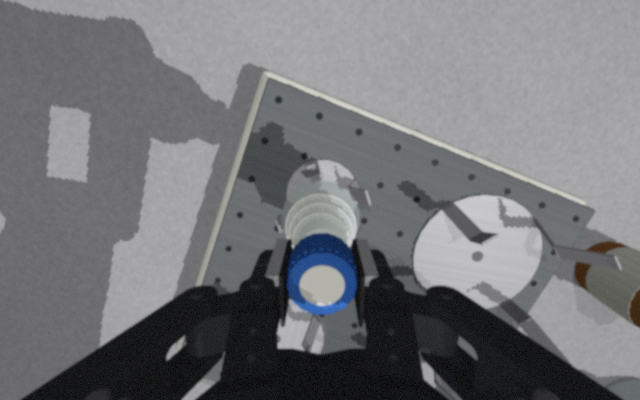

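Call:
{"fn": "servo_tool", "kwargs": {"translation": [[0, 0, -6], [0, 0, -14], [0, 0, -22], [0, 0, -30], [0, 0, -37], [0, 0, -42], [0, 0, -46], [0, 0, -48], [0, 0, -50], [0, 0, -51], [0, 0, -51]], "dr": [[0, 0, 0], [0, 0, 0], [0, 0, 0], [0, 0, 0], [0, 0, 0], [0, 0, 0], [0, 0, 0], [0, 0, 0], [0, 0, 0], [0, 0, 0], [0, 0, 0]], "fingers": [255, 255, 255, 255, 255, 255, 255, 255, 255, 255, 255]}}

```text
time: 7.15
position: [0.5698, 0.3053, 0.3145]
ee_rot: [-3.064, -0.693, -0.003]
contact_force: [-4.9, -1.0, 12.9]
gripper_width: 0.0288
```

Run:
```python
from h import *
s,im,c=look("w5");print(s["time"],s["position"],s["ee_rot"],s["gripper_width"],s["contact_force"],s["wrist_torque"])
```

```text
7.15 [0.56976784 0.30530352 0.31451247] [-3.06383846 -0.69331068 -0.00333474] 0.02875584528474755 [-4.88809822 -1.0365854  12.87614469] [-0.29296351  1.10138001 -0.01627405]
```

View pics/w5.png

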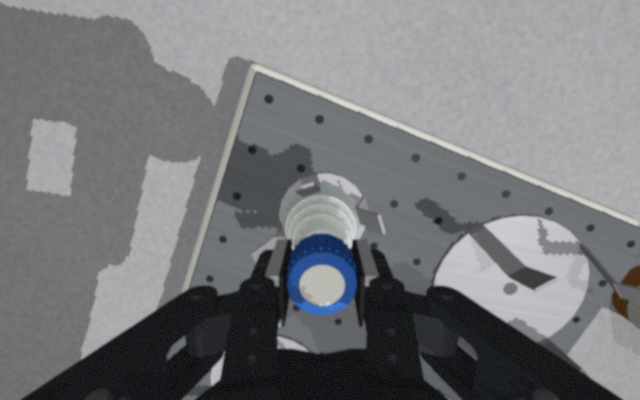

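Call:
{"fn": "servo_tool", "kwargs": {"translation": [[-1, 0, -1], [-1, 0, -2], [-1, 0, -2], [-1, 0, -2]], "dr": [[0, 0, 0], [0, 0, 0], [0, 0, 0], [0, 0, 0]], "fingers": [255, 255, 255, 255]}}

```text
time: 7.53
position: [0.5693, 0.3053, 0.3144]
ee_rot: [-3.064, -0.693, -0.007]
contact_force: [-6.7, -1.6, 20.3]
gripper_width: 0.0289
```

Call:
{"fn": "servo_tool", "kwargs": {"translation": [[0, 0, 2], [0, 0, 2], [0, 0, 2], [0, 0, 2], [0, 0, 2], [0, 0, 2], [0, 0, 12], [0, 0, 30], [0, 0, 60], [0, 0, 95], [0, 0, 125], [0, 0, 140], [0, 0, 145], [0, 0, 145]], "dr": [[0, 0, 0], [0, 0, 0], [0, 0, 0], [0, 0, 0], [0, 0, 0], [0, 0, 0], [0, 0, 0], [0, 0, 0], [0, 0, 0], [0, 0, 0], [0, 0, 0], [0, 0, 0], [0, 0, 0], [0, 0, 0]], "fingers": [255, 150, 100, 60, 60, 60, 60, 60, 60, 60, 60, 60, 60, 60]}}

```text
time: 8.7
position: [0.5686, 0.305, 0.457]
ee_rot: [-3.064, -0.693, -0.006]
contact_force: [0.2, 0.5, -0.6]
gripper_width: 0.0652
```

Run:
```python
from h import *
s,im,c=look("w6");print(s["time"],s["position"],s["ee_rot"],s["gripper_width"],s["contact_force"])
a=get_image("scene")[120:285,360:535,::-1]
cv2.imwrite("pics/s6.png",np.hstack([cv2.resize(a,None,fx=3,fy=3,interpolation=cv2.INTER_CUBIC)]))
p=np.array((.5694,.3045,.167));q=c["R"]@p+c["t"];print(c["fx"]*q[0]/q[2]+c["cx"],c["fy"]*q[1]/q[2]+c["cy"])
```

```text
8.7 [0.56856993 0.30504012 0.45695659] [-3.06385405 -0.69296688 -0.00578734] 0.06521853699653202 [ 0.19393392  0.51665825 -0.63256828]
322.5943450948666 194.4415289689505
```

View pics/w6.png

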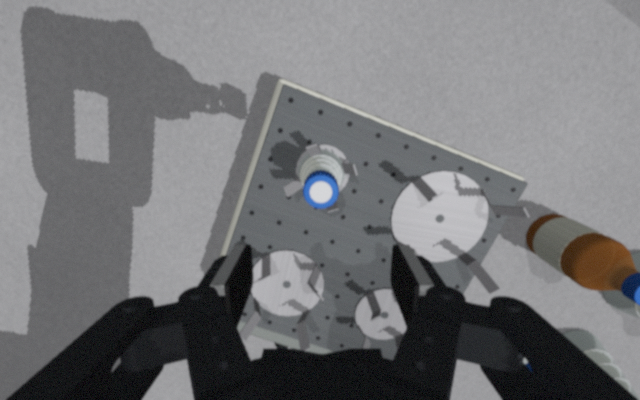

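View pics/s6.png

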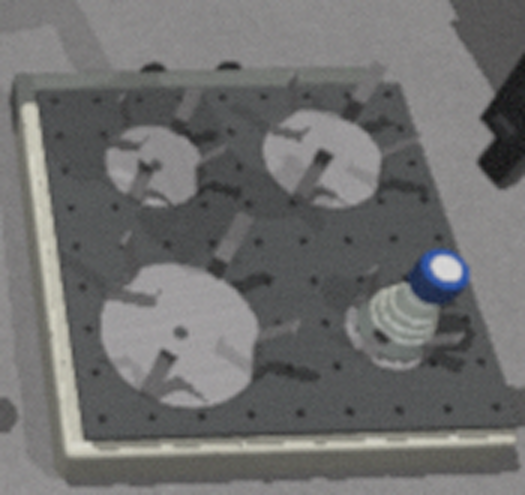

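```bash
cat >> h.py <<'E'
def white(im,cal,x,y,z,r=12,th=130):
    q=cal["R"]@np.array([x,y,z])+cal["t"];u=int(round(cal["fx"]*q[0]/q[2]+cal["cx"]));v=int(round(cal["fy"]*q[1]/q[2]+cal["cy"]))
    c=im[v-r:v+r+1,u-r:u+r+1]; m=(c.min(2)>th).astype(np.uint8);n,l,s,ce=cv2.connectedComponentsWithStats(m)
    k=1+np.argmin([np.hypot(*(ce[i]-r))-.05*s[i,4] for i in range(1,n)]);return u-r+ce[k][0],v-r+ce[k][1],s[k,4]
E
python3 - <<'E'
from h import *
P=[]
for n in ["top","scene"]:
    c=get_calibration(n);im=get_image(n);cv2.imwrite(f"pics/chk_{n}.png",im[:,:,::-1]);a=white(im,c,.5694,.3045,.167,9);print(n,a,plane(c,a[0],a[1],.167));P.append((c,a[0],a[1]))
print(tri(P))
s,im,c=look("w7");a=white(im,c,.5694,.3045,.167,14);print(a,plane(c,a[0],a[1],.167))
E
```

```text
top (np.float64(150.32075471698113), np.float64(165.58490566037736), np.int32(53)) [0.5685178  0.30672449 0.167     ]
scene (np.float64(508.4078947368421), np.float64(209.03947368421052), np.int32(76)) [0.56728729 0.30497635 0.167     ]
[0.56797478 0.30536781 0.16810683]
(np.float64(320.8584474885845), np.float64(190.01826484018264), np.int32(438)) [0.57085943 0.30709339 0.167     ]
```

Call:
{"fn": "servo_tool", "kwargs": {"translation": [[-2, -12, 0], [-8, -36, 0], [-15, -72, 0], [-23, -110, 0], [-31, -148, 0], [-39, -186, 0], [-47, -224, 0], [-55, -262, 0], [-63, -300, 0], [-71, -338, 0], [-79, -376, 0], [-87, -414, 0], [-95, -450, 0], [-101, -478, 0], [-104, -490, 0], [-105, -494, -8], [-105, -494, -20], [-105, -494, -30], [-105, -494, -30], [-105, -494, -30]], "dr": [[0, 0, 0], [0, 0, 0], [0, 0, 0], [0, 0, 0], [0, 0, 0], [0, 0, 0], [0, 0, 0], [0, 0, 0], [0, 0, 0], [0, 0, 0], [0, 0, 0], [0, 0, 0], [0, 0, 0], [0, 0, 0], [0, 0, 0], [0, 0, 0], [0, 0, 0], [0, 0, 0], [0, 0, 0], [0, 0, 0]], "fingers": [25, 25, 25, 25, 25, 25, 25, 25, 25, 25, 25, 25, 25, 25, 25, 25, 25, 25, 25, 25]}}

```text
time: 10.62
position: [0.4635, -0.1875, 0.4232]
ee_rot: [-3.061, -0.696, 0.003]
contact_force: [-0.6, 0.5, 0.6]
gripper_width: 0.0773
```

Run:
```python
from h import *
s,im,c=look("w8");print(s["time"],s["position"],s["gripper_width"],s["contact_force"])
a=white(im,c,.4635,-.1895,.148,26);print(a,plane(c,a[0],a[1],.148))
```

```text
10.6167 [ 0.46345918 -0.18750525  0.42317244] 0.07727156894216895 [-0.55679678  0.54807978  0.5720948 ]
(np.float64(325.09603072983356), np.float64(196.68245838668375), np.int32(781)) [ 0.46564558 -0.18853366  0.148     ]
```

View pics/w8.png

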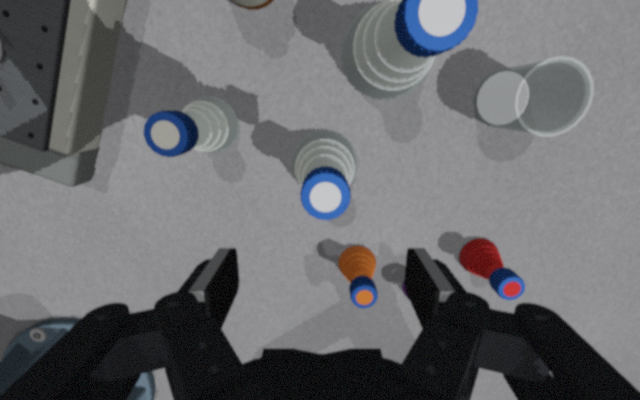

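Call:
{"fn": "servo_tool", "kwargs": {"translation": [[1, -2, -12], [1, -2, -35], [1, -2, -65], [1, -2, -95], [1, -2, -118], [1, -2, -130], [1, -2, -133], [1, -2, -133], [1, -2, -133], [1, -2, -133], [1, -2, -133], [1, -2, -133], [1, -2, -133], [1, -2, -133], [1, -2, -133]], "dr": [[0, 0, 0], [0, 0, 0], [0, 0, 0], [0, 0, 0], [0, 0, 0], [0, 0, 0], [0, 0, 0], [0, 0, 0], [0, 0, 0], [0, 0, 0], [0, 0, 0], [0, 0, 0], [0, 0, 0], [0, 0, 0], [0, 0, 0]], "fingers": [25, 25, 25, 25, 25, 25, 25, 50, 75, 100, 120, 140, 255, 255, 255], "grip_force": 45}}

```text
time: 11.92
position: [0.4648, -0.1911, 0.2931]
ee_rot: [3.063, 0.693, 0.002]
contact_force: [-1.2, 2.0, 4.4]
gripper_width: 0.0387
```

Run:
```python
from h import *
s,im,c=look("w9");print(s["time"],s["position"],s["ee_rot"],s["gripper_width"],s["contact_force"])
```

```text
11.9167 [ 0.46480316 -0.19112834  0.29305092] [3.06317959e+00 6.92736710e-01 2.31881073e-03] 0.038743407971044024 [-1.15723084  1.95235281  4.37544239]
```

View pics/w9.png

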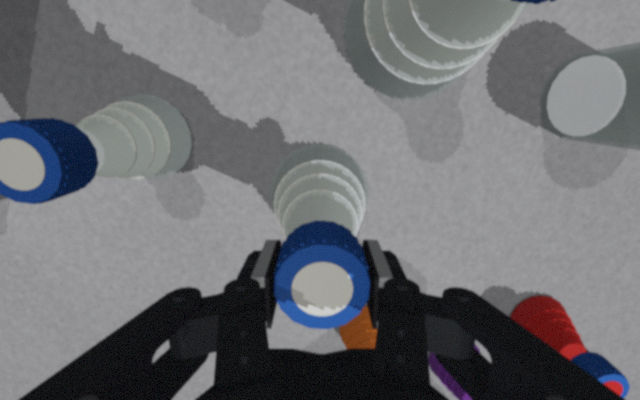

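Call:
{"fn": "servo_tool", "kwargs": {"translation": [[0, 0, 10], [0, 0, 30], [0, 0, 60], [0, 0, 95], [-1, 4, 130], [-2, 16, 160], [-4, 40, 180], [-7, 74, 190], [-10, 110, 190], [-13, 146, 190], [-16, 182, 190], [-19, 218, 190], [-22, 254, 190], [-25, 290, 190], [-28, 326, 190], [-31, 362, 190], [-34, 398, 190], [-36, 430, 190], [-38, 455, 190], [-39, 470, 190]], "dr": [[0, 0, 0], [0, 0, 0], [0, 0, 0], [0, 0, 0], [0, 0, 0], [0, 0, 0], [0, 0, 0], [0, 0, 0], [0, 0, 0], [0, 0, 0], [0, 0, 0], [0, 0, 0], [0, 0, 0], [0, 0, 0], [0, 0, 0], [0, 0, 0], [0, 0, 0], [0, 0, 0], [0, 0, 0], [0, 0, 0]], "fingers": [255, 255, 255, 255, 255, 255, 255, 255, 255, 255, 255, 255, 255, 255, 255, 255, 255, 255, 255, 255]}}

```text
time: 13.63
position: [0.4244, 0.2814, 0.4824]
ee_rot: [-3.063, -0.696, -0.001]
contact_force: [-0.7, 0.2, -2.4]
gripper_width: 0.0389
```

Call:
{"fn": "servo_tool", "kwargs": {"translation": [[0, 4, 0], [0, 5, 0], [0, 5, -4], [0, 5, -12], [0, 5, -20], [0, 5, -24], [0, 5, -25], [0, 5, -25], [0, 5, -25]], "dr": [[0, 0, 0], [0, 0, 0], [0, 0, 0], [0, 0, 0], [0, 0, 0], [0, 0, 0], [0, 0, 0], [0, 0, 0], [0, 0, 0]], "fingers": [255, 255, 255, 255, 255, 255, 255, 255, 255]}}

```text
time: 14.38
position: [0.4256, 0.2837, 0.4567]
ee_rot: [3.064, 0.692, -0.0]
contact_force: [0.0, 0.1, -1.7]
gripper_width: 0.0393
```

Run:
```python
from h import *
s,im,c=look("w10");print(s["time"],s["position"],s["ee_rot"],s["gripper_width"],s["contact_force"])
cv2.imwrite("pics/t10.png",cv2.resize(get_image("top")[120:290,120:280,::-1],None,fx=3.5,fy=3.5,interpolation=cv2.INTER_CUBIC))
```

```text
14.3833 [0.42557208 0.28367968 0.45672302] [ 3.06437057e+00  6.92134685e-01 -2.68239906e-05] 0.0392699197253118 [ 0.04845914  0.13841474 -1.69184646]
```

View pics/w10.png

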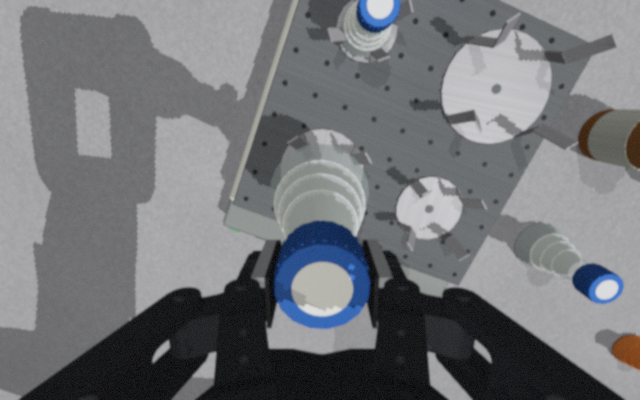

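Call:
{"fn": "servo_tool", "kwargs": {"translation": [[0, 0, -6], [0, 0, -14], [0, 0, -22], [0, 0, -30], [0, 0, -38], [0, 0, -46], [0, 0, -54], [0, 0, -62], [0, 0, -69], [0, 0, -74], [0, 0, -78], [0, 0, -80], [0, 0, -82], [0, 0, -83], [0, 0, -83]], "dr": [[0, 0, 0], [0, 0, 0], [0, 0, 0], [0, 0, 0], [0, 0, 0], [0, 0, 0], [0, 0, 0], [0, 0, 0], [0, 0, 0], [0, 0, 0], [0, 0, 0], [0, 0, 0], [0, 0, 0], [0, 0, 0], [0, 0, 0]], "fingers": [255, 255, 255, 255, 255, 255, 255, 255, 255, 255, 255, 255, 255, 255, 255]}}

```text
time: 15.73
position: [0.4259, 0.2843, 0.3761]
ee_rot: [-3.064, -0.693, -0.005]
contact_force: [-2.8, 0.0, 9.4]
gripper_width: 0.0386
```

Call:
{"fn": "servo_tool", "kwargs": {"translation": [[0, 0, -1], [0, 0, -1], [0, 0, -1]], "dr": [[0, 0, 0], [0, 0, 0], [0, 0, 0]], "fingers": [255, 255, 255]}}

```text
time: 15.98
position: [0.426, 0.2845, 0.3761]
ee_rot: [-3.063, -0.693, -0.006]
contact_force: [-6.3, -0.9, 14.2]
gripper_width: 0.0385
```

Run:
```python
from h import *
s,im,c=look("w11");print(s["time"],s["position"],s["ee_rot"],s["gripper_width"],s["contact_force"])
```

```text
15.9833 [0.42599597 0.2844542  0.37607489] [-3.06326248 -0.69321513 -0.00641234] 0.03850652425305564 [-6.27865698 -0.93840883 14.23536866]
```

View pics/w11.png

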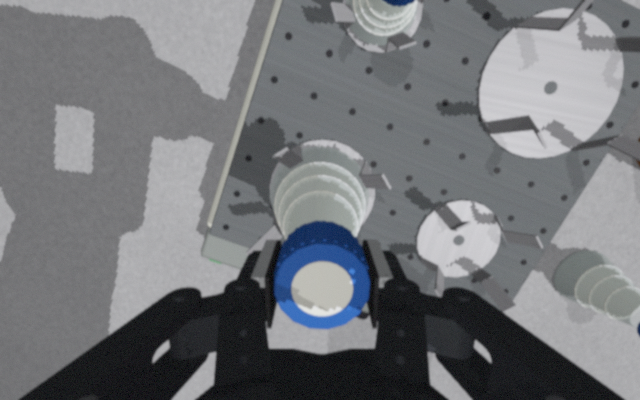

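Call:
{"fn": "servo_tool", "kwargs": {"translation": [[0, 0, 2], [0, 0, 2], [0, 0, 2], [0, 0, 2], [0, 0, 2], [0, 0, 2], [0, 0, 12], [0, 0, 30], [0, 0, 60], [0, 0, 80], [0, 0, 88], [0, 0, 90], [0, 0, 90]], "dr": [[0, 0, 0], [0, 0, 0], [0, 0, 0], [0, 0, 0], [0, 0, 0], [0, 0, 0], [0, 0, 0], [0, 0, 0], [0, 0, 0], [0, 0, 0], [0, 0, 0], [0, 0, 0], [0, 0, 0]], "fingers": [255, 120, 80, 40, 25, 25, 25, 25, 25, 25, 25, 25, 25]}}

```text
time: 17.12
position: [0.4254, 0.2839, 0.4628]
ee_rot: [-3.064, -0.693, -0.001]
contact_force: [0.3, -0.3, 0.0]
gripper_width: 0.0769
```

Run:
```python
from h import *
s,im,c=look("w12");print(s["time"],s["position"],s["ee_rot"],s["gripper_width"],s["contact_force"])
P=[]
for n in ["top","scene"]:
    c=get_calibration(n);im=get_image(n);cv2.imwrite(f"pics/chk2_{n}.png",im[:,:,::-1]);a=white(im,c,.425,.2834,.231,9);print(n,a,plane(c,a[0],a[1],.231));P.append((c,a[0],a[1]))
print(tri(P))
```

```text
17.1167 [0.42536319 0.28390668 0.46278642] [-3.06414135e+00 -6.92928622e-01 -8.80289173e-04] 0.07685377341714253 [ 0.33820889 -0.30859634  0.04182946]
top (np.float64(144.9904761904762), np.float64(231.83809523809524), np.int32(105)) [0.42284917 0.2866118  0.231     ]
scene (np.float64(495.659793814433), np.float64(126.4639175257732), np.int32(97)) [0.42160023 0.28461394 0.231     ]
[0.42251652 0.28513391 0.23207306]
```

View pics/chk2_scene.png

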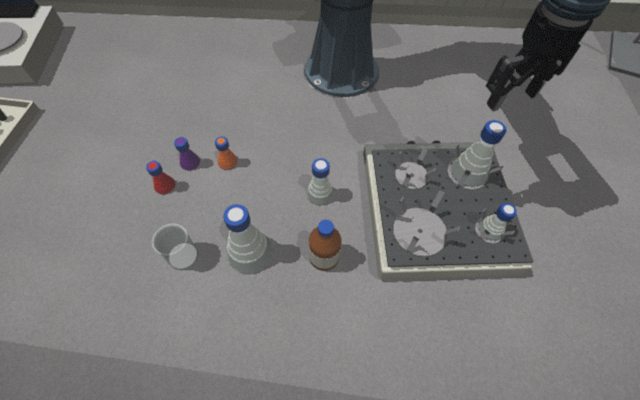

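Call:
{"fn": "servo_tool", "kwargs": {"translation": [[1, -12, 0], [3, -36, 0], [5, -72, 0], [8, -110, 0], [10, -148, 0], [13, -186, 0], [15, -224, 0], [18, -262, 0], [20, -296, 0], [21, -320, 0], [22, -330, -8], [22, -333, -25], [22, -333, -50], [22, -333, -65], [22, -333, -70], [22, -333, -70], [22, -333, -70]], "dr": [[0, 0, 0], [0, 0, 0], [0, 0, 0], [0, 0, 0], [0, 0, 0], [0, 0, 0], [0, 0, 0], [0, 0, 0], [0, 0, 0], [0, 0, 0], [0, 0, 0], [0, 0, 0], [0, 0, 0], [0, 0, 0], [0, 0, 0], [0, 0, 0], [0, 0, 0]], "fingers": [25, 25, 25, 25, 25, 25, 25, 25, 25, 25, 25, 25, 25, 25, 25, 25, 25]}}

```text
time: 18.68
position: [0.4474, -0.0489, 0.3928]
ee_rot: [-3.064, -0.694, 0.001]
contact_force: [-0.7, -0.5, 0.1]
gripper_width: 0.0771
```

Run:
```python
from h import *
s,im,c=look("w13");print(s["time"],s["position"],s["gripper_width"],s["contact_force"])
a=white(im,c,.447,-.049,.12,26);print(a,plane(c,a[0],a[1],.12))
```

```text
18.6833 [ 0.44742446 -0.04888586  0.39275053] 0.07713542018395694 [-0.72180501 -0.54651821  0.05968239]
(np.float64(321.612188365651), np.float64(197.2437673130194), np.int32(722)) [ 0.44917713 -0.04780826  0.12      ]
```

View pics/w13.png

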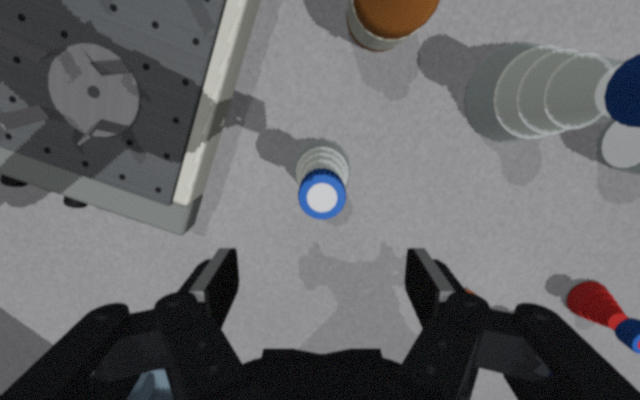

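Call:
{"fn": "servo_tool", "kwargs": {"translation": [[0, 0, -12], [0, 0, -35], [0, 0, -65], [0, 0, -95], [0, 0, -115], [0, 0, -127], [0, 0, -130], [0, 0, -130], [0, 0, -130], [0, 0, -130], [0, 0, -130], [0, 0, -130], [0, 0, -130], [0, 0, -130], [0, 0, -130]], "dr": [[0, 0, 0], [0, 0, 0], [0, 0, 0], [0, 0, 0], [0, 0, 0], [0, 0, 0], [0, 0, 0], [0, 0, 0], [0, 0, 0], [0, 0, 0], [0, 0, 0], [0, 0, 0], [0, 0, 0], [0, 0, 0], [0, 0, 0]], "fingers": [25, 25, 25, 25, 25, 25, 25, 50, 75, 100, 120, 140, 255, 255, 255]}}

```text
time: 19.98
position: [0.4479, -0.0491, 0.2638]
ee_rot: [3.064, 0.693, 0.003]
contact_force: [-0.5, 1.7, 5.4]
gripper_width: 0.0366
```

Run:
```python
from h import *
s,im,c=look("w14");print(s["time"],s["position"],s["ee_rot"],s["gripper_width"],s["contact_force"])
```

```text
19.9833 [ 0.44792173 -0.04909632  0.2638346 ] [3.06350559e+00 6.92781264e-01 2.61635518e-03] 0.036582927391299896 [-0.4807569   1.67239299  5.36375637]
```

View pics/w14.png

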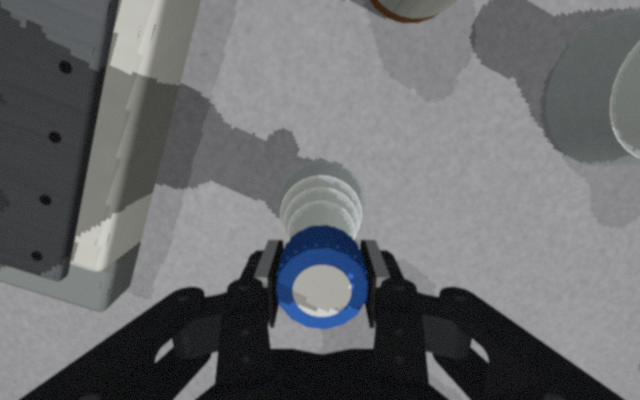

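Call:
{"fn": "servo_tool", "kwargs": {"translation": [[0, 0, 10], [0, 0, 30], [0, 0, 60], [0, 0, 95], [0, 0, 130], [0, 4, 158], [-1, 16, 172], [-3, 40, 175], [-5, 74, 175], [-6, 110, 175], [-8, 146, 175], [-9, 176, 175], [-10, 196, 175], [-10, 204, 175], [-10, 205, 167], [-10, 205, 152], [-10, 205, 148], [-10, 205, 148], [-10, 205, 148], [-10, 205, 148]], "dr": [[0, 0, 0], [0, 0, 0], [0, 0, 0], [0, 0, 0], [0, 0, 0], [0, 0, 0], [0, 0, 0], [0, 0, 0], [0, 0, 0], [0, 0, 0], [0, 0, 0], [0, 0, 0], [0, 0, 0], [0, 0, 0], [0, 0, 0], [0, 0, 0], [0, 0, 0], [0, 0, 0], [0, 0, 0], [0, 0, 0]], "fingers": [255, 255, 255, 255, 255, 255, 255, 255, 255, 255, 255, 255, 255, 255, 255, 255, 255, 255, 255, 255]}}

```text
time: 21.7
position: [0.4378, 0.1553, 0.4112]
ee_rot: [3.064, 0.691, 0.001]
contact_force: [0.3, -0.5, -1.0]
gripper_width: 0.0368
```

Run:
```python
from h import *
s,im,c=look("w15");print(s["time"],s["position"],s["ee_rot"],s["gripper_width"],s["contact_force"])
```

```text
21.7 [0.43776616 0.15526036 0.41124304] [3.06445907e+00 6.90963793e-01 1.04418289e-03] 0.0367834641272165 [ 0.3065541  -0.45772666 -0.97985251]
```

View pics/w15.png

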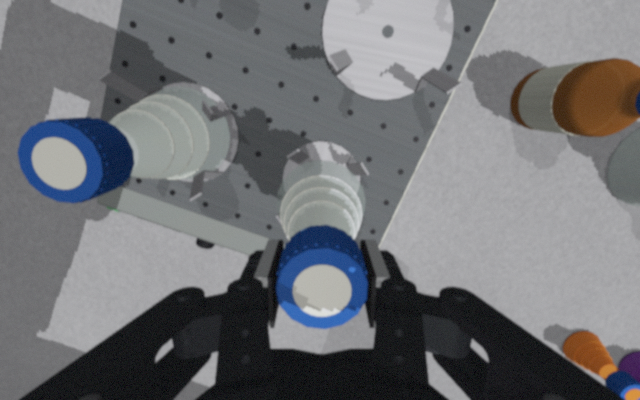

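Needed TCP z is 0.3468, so -64.4 mm; +0.5 mm in y.

Call:
{"fn": "servo_tool", "kwargs": {"translation": [[0, 0.5, -6], [0, 0.5, -14], [0, 0.5, -22], [0, 0.5, -30], [0, 0.5, -38], [0, 0.5, -46], [0, 0.5, -53], [0, 0.5, -58], [0, 0.5, -62], [0, 0.5, -64], [0, 0.5, -66], [0, 0.5, -67], [0, 0.5, -67], [0, 0.5, -67]], "dr": [[0, 0, 0], [0, 0, 0], [0, 0, 0], [0, 0, 0], [0, 0, 0], [0, 0, 0], [0, 0, 0], [0, 0, 0], [0, 0, 0], [0, 0, 0], [0, 0, 0], [0, 0, 0], [0, 0, 0], [0, 0, 0]], "fingers": [255, 255, 255, 255, 255, 255, 255, 255, 255, 255, 255, 255, 255, 255]}}

```text
time: 22.92
position: [0.4381, 0.1569, 0.347]
ee_rot: [-3.064, -0.694, -0.005]
contact_force: [-8.3, 1.2, 21.3]
gripper_width: 0.0368
```

Call:
{"fn": "servo_tool", "kwargs": {"translation": [[0, 0, -1], [0, 0, -1], [0, 0, -1]], "dr": [[0, 0, 0], [0, 0, 0], [0, 0, 0]], "fingers": [255, 255, 255]}}

```text
time: 23.17
position: [0.4383, 0.1569, 0.347]
ee_rot: [-3.064, -0.694, -0.006]
contact_force: [-9.8, 0.5, 28.0]
gripper_width: 0.0366
```

Hard stop at 0.347, which matches the seat. Next: release.

Call:
{"fn": "servo_tool", "kwargs": {"translation": [[0, 0, 3], [0, 0, 3], [0, 0, 3], [0, 0, 3], [0, 0, 3], [0, 0, 3], [0, 0, 12], [0, 0, 30], [0, 0, 60], [0, 0, 90], [0, 0, 110], [0, 0, 120], [0, 0, 120]], "dr": [[0, 0, 0], [0, 0, 0], [0, 0, 0], [0, 0, 0], [0, 0, 0], [0, 0, 0], [0, 0, 0], [0, 0, 0], [0, 0, 0], [0, 0, 0], [0, 0, 0], [0, 0, 0], [0, 0, 0]], "fingers": [255, 120, 80, 40, 15, 15, 15, 15, 15, 15, 15, 15, 15]}}

```text
time: 24.25
position: [0.4379, 0.1565, 0.4655]
ee_rot: [3.064, 0.693, 0.008]
contact_force: [1.0, 0.1, 0.2]
gripper_width: 0.0802
```

Run:
```python
from h import *
s,im,c=look("w16");print(s["time"],s["position"],s["ee_rot"],s["gripper_width"],s["contact_force"])
P=[]
for n in ["top","scene"]:
    c=get_calibration(n);im=get_image(n);cv2.imwrite(f"pics/chk3_{n}.png",im[:,:,::-1]);a=white(im,c,.438,.156,.203,9);print(n,a,plane(c,a[0],a[1],.203));P.append((c,a[0],a[1]))
print(tri(P))
```

```text
24.25 [0.43790011 0.15650078 0.46554312] [3.06357343 0.69278601 0.00791672] 0.08018680753161082 [0.98165835 0.05011769 0.17041061]
top (np.float64(214.1530612244898), np.float64(225.9795918367347), np.int32(98)) [0.43752472 0.15819827 0.203     ]
scene (np.float64(425.5108695652174), np.float64(139.19565217391303), np.int32(92)) [0.4357879  0.15541236 0.203     ]
[0.43715644 0.15636921 0.20462919]
```

View pics/chk3_scene.png

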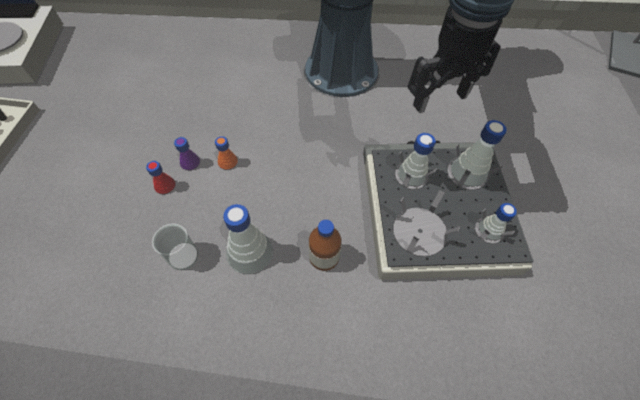

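Call:
{"fn": "servo_tool", "kwargs": {"translation": [[5, -10, 0], [15, -32, 0], [30, -64, 0], [46, -97, 0], [62, -130, 0], [78, -163, 0], [94, -197, 0], [110, -231, 0], [126, -265, 0], [142, -299, 0], [155, -327, 0], [164, -345, 0], [168, -353, -5], [168, -354, -15], [168, -354, -22], [168, -354, -25], [168, -354, -25], [168, -354, -25]], "dr": [[0, 0, 0], [0, 0, 0], [0, 0, 0], [0, 0, 0], [0, 0, 0], [0, 0, 0], [0, 0, 0], [0, 0, 0], [0, 0, 0], [0, 0, 0], [0, 0, 0], [0, 0, 0], [0, 0, 0], [0, 0, 0], [0, 0, 0], [0, 0, 0], [0, 0, 0], [0, 0, 0]], "fingers": [10, 10, 10, 10, 10, 10, 10, 10, 10, 10, 10, 10, 10, 10, 10, 10, 10, 10]}}

```text
time: 25.9
position: [0.6052, -0.1962, 0.4375]
ee_rot: [-3.063, -0.695, 0.001]
contact_force: [-0.4, 0.9, -0.6]
gripper_width: 0.082
```

Run:
```python
from h import *
s,im,c=look("w17");print(s["time"],s["position"],s["gripper_width"],s["contact_force"])
a=white(im,c,.606,-.198,.175,28);print(a,plane(c,a[0],a[1],.175))
```

```text
25.9 [ 0.60519637 -0.19622039  0.43749953] 0.08197767621396636 [-0.43224707  0.92458894 -0.60967857]
(np.float64(324.46622889305814), np.float64(200.48217636022514), np.int32(1066)) [ 0.60829675 -0.196803    0.175     ]
```

View pics/w17.png

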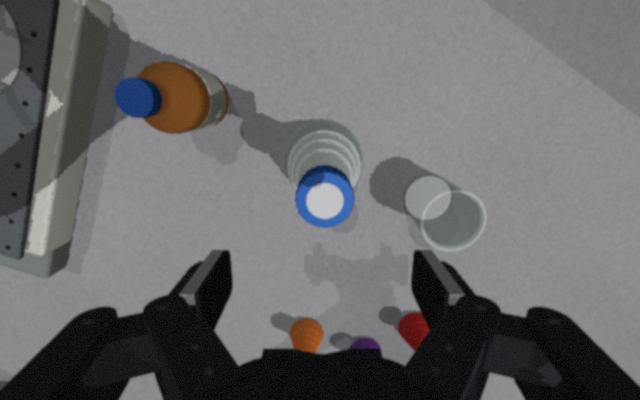

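Call:
{"fn": "servo_tool", "kwargs": {"translation": [[1, -1.5, -12], [1, -1.5, -35], [1, -1.5, -65], [1, -1.5, -90], [1, -1.5, -108], [1, -1.5, -118], [1, -1.5, -121], [1, -1.5, -121], [1, -1.5, -121], [1, -1.5, -121], [1, -1.5, -121], [1, -1.5, -121], [1, -1.5, -121], [1, -1.5, -121], [1, -1.5, -121]], "dr": [[0, 0, 0], [0, 0, 0], [0, 0, 0], [0, 0, 0], [0, 0, 0], [0, 0, 0], [0, 0, 0], [0, 0, 0], [0, 0, 0], [0, 0, 0], [0, 0, 0], [0, 0, 0], [0, 0, 0], [0, 0, 0], [0, 0, 0]], "fingers": [10, 10, 10, 10, 10, 10, 10, 35, 60, 85, 105, 125, 255, 255, 255], "grip_force": 50}}

```text
time: 27.2
position: [0.6068, -0.199, 0.3183]
ee_rot: [3.063, 0.693, 0.003]
contact_force: [-1.1, 1.7, 6.4]
gripper_width: 0.0433
```

Run:
```python
from h import *
s,im,c=look("w18");print(s["time"],s["position"],s["ee_rot"],s["gripper_width"],s["contact_force"])
```

```text
27.2 [ 0.60682563 -0.19904188  0.31833537] [3.06300156e+00 6.92878587e-01 2.84972985e-03] 0.04327617739545599 [-1.1498347   1.74775794  6.44552054]
```

View pics/w18.png

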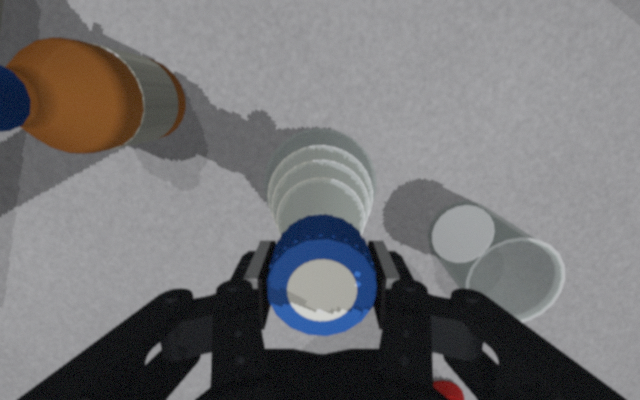

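Call:
{"fn": "servo_tool", "kwargs": {"translation": [[0, 0, 8], [0, 0, 25], [0, 0, 50], [0, 0, 80], [0, 0, 110], [0, 0, 140], [0, 0, 168], [-1, 6, 188], [-3, 22, 195], [-5, 48, 195], [-8, 80, 195], [-11, 115, 195], [-14, 150, 195], [-17, 185, 195], [-20, 220, 195], [-22, 255, 195], [-25, 290, 195], [-27, 320, 195], [-29, 343, 195], [-30, 355, 195]], "dr": [[0, 0, 0], [0, 0, 0], [0, 0, 0], [0, 0, 0], [0, 0, 0], [0, 0, 0], [0, 0, 0], [0, 0, 0], [0, 0, 0], [0, 0, 0], [0, 0, 0], [0, 0, 0], [0, 0, 0], [0, 0, 0], [0, 0, 0], [0, 0, 0], [0, 0, 0], [0, 0, 0], [0, 0, 0], [0, 0, 0]], "fingers": [255, 255, 255, 255, 255, 255, 255, 255, 255, 255, 255, 255, 255, 255, 255, 255, 255, 255, 255, 255]}}

```text
time: 28.92
position: [0.575, 0.1595, 0.5105]
ee_rot: [-3.062, -0.698, 0.003]
contact_force: [0.9, -0.2, -1.6]
gripper_width: 0.0438
```

Call:
{"fn": "servo_tool", "kwargs": {"translation": [[0, 4, 0], [0, 5, 0], [0, 5, -4], [0, 5, -12], [0, 5, -18], [0, 5, -20], [0, 5, -20], [0, 5, -20], [0, 5, -20]], "dr": [[0, 0, 0], [0, 0, 0], [0, 0, 0], [0, 0, 0], [0, 0, 0], [0, 0, 0], [0, 0, 0], [0, 0, 0], [0, 0, 0]], "fingers": [255, 255, 255, 255, 255, 255, 255, 255, 255]}}

```text
time: 29.67
position: [0.5766, 0.1606, 0.4919]
ee_rot: [3.064, 0.692, 0.0]
contact_force: [0.3, 0.7, -2.5]
gripper_width: 0.0442
```

Run:
```python
from h import *
s,im,c=look("w19");print(s["time"],s["position"],s["ee_rot"],s["gripper_width"],s["contact_force"])
```

```text
29.6667 [0.57658461 0.16059205 0.49189006] [3.06433070e+00 6.92136666e-01 4.91452007e-04] 0.04420148159229117 [ 0.3250125   0.6923265  -2.46024909]
```

View pics/w19.png

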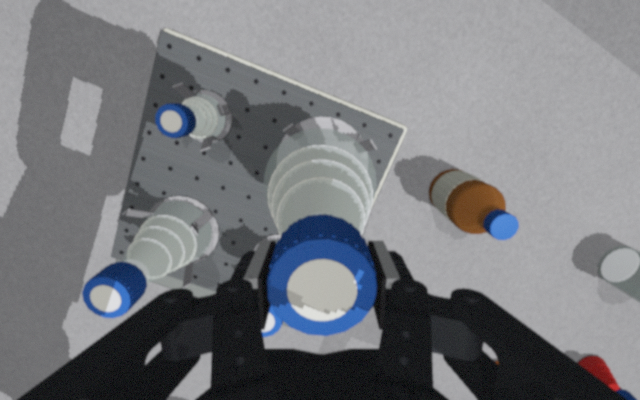

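Call:
{"fn": "servo_tool", "kwargs": {"translation": [[0, 0, -6], [0, 0, -14], [0, 0, -22], [0, 0, -30], [0, 0, -38], [0, 0, -46], [0, 0, -54], [0, 0, -62], [0, 0, -70], [0, 0, -77], [0, 0, -83], [0, 0, -87], [0, 0, -90], [0, 0, -92], [0, 0, -93], [0, 0, -93]], "dr": [[0, 0, 0], [0, 0, 0], [0, 0, 0], [0, 0, 0], [0, 0, 0], [0, 0, 0], [0, 0, 0], [0, 0, 0], [0, 0, 0], [0, 0, 0], [0, 0, 0], [0, 0, 0], [0, 0, 0], [0, 0, 0], [0, 0, 0], [0, 0, 0]], "fingers": [255, 255, 255, 255, 255, 255, 255, 255, 255, 255, 255, 255, 255, 255, 255, 255]}}

```text
time: 31.05
position: [0.5767, 0.1613, 0.4014]
ee_rot: [-3.064, -0.693, -0.005]
contact_force: [-3.1, 0.6, 8.6]
gripper_width: 0.0438
```

Call:
{"fn": "servo_tool", "kwargs": {"translation": [[0, 0, -1], [0, 0, -1], [0, 0, -1]], "dr": [[0, 0, 0], [0, 0, 0], [0, 0, 0]], "fingers": [255, 255, 255]}}

```text
time: 31.3
position: [0.5768, 0.1614, 0.4014]
ee_rot: [-3.064, -0.694, -0.007]
contact_force: [-4.5, 0.9, 14.6]
gripper_width: 0.044
```

Hard stop at the seat height. Next: release.

Call:
{"fn": "servo_tool", "kwargs": {"translation": [[0, 0, 1.5], [0, 0, 1.5], [0, 0, 1.5], [0, 0, 1.5], [0, 0, 1.5], [0, 0, 1.5], [0, 0, 12], [0, 0, 30], [0, 0, 60], [0, 0, 80], [0, 0, 80]], "dr": [[0, 0, 0], [0, 0, 0], [0, 0, 0], [0, 0, 0], [0, 0, 0], [0, 0, 0], [0, 0, 0], [0, 0, 0], [0, 0, 0], [0, 0, 0], [0, 0, 0]], "fingers": [255, 110, 70, 30, 5, 5, 5, 5, 5, 5, 5]}}

```text
time: 32.22
position: [0.5772, 0.1611, 0.4842]
ee_rot: [3.063, 0.693, 0.015]
contact_force: [0.8, -0.4, 1.6]
gripper_width: 0.0837
```

Call:
{"fn": "servo_tool", "kwargs": {"translation": [[0, -10, 0], [0, -35, 0], [0, -70, 0], [0, -110, 0], [0, -150, 0], [0, -180, 0], [0, -195, 0], [0, -200, 0], [0, -200, 0]], "dr": [[0, 0, 0], [0, 0, 0], [0, 0, 0], [0, 0, 0], [0, 0, 0], [0, 0, 0], [0, 0, 0], [0, 0, 0], [0, 0, 0]], "fingers": [5, 5, 5, 5, 5, 5, 5, 5, 5]}}

```text
time: 32.97
position: [0.5761, -0.0406, 0.4765]
ee_rot: [-3.064, -0.689, 0.003]
contact_force: [0.1, 0.0, 0.1]
gripper_width: 0.0842
```

Run:
```python
from h import *
print(arm.state()["time"],arm.state()["contact_force"])
I={n:get_image(n) for n in ["top","scene"]}
for n in I: cv2.imwrite(f"pics/fin_{n}.png",I[n][:,:,::-1])
for f,x,y,h in [("50",.5694,.3055,.167),("125",.4379,.1568,.203),("250",.4252,.2844,.231),("500",.5772,.1615,.258)]:
    P=[]
    try:
        for n in I:
            c=get_calibration(n);a=white(I[n],c,x,y,h,10);P.append((c,a[0],a[1]))
        p=plane(*P[0],h);print(f,"top cap-minus-seat mm",((p[:2]-[x,y])*1000).round(1),"tri",tri(P).round(4))
    except Exception as e: print(f,e)
cv2.imwrite("pics/fin_c.png",cv2.resize(I["scene"][110:285,350:540,::-1],None,fx=3.4,fy=3.4,interpolation=cv2.INTER_CUBIC))
```

```text
32.9667 [0.14562474 0.04306815 0.12649385]
50 top cap-minus-seat mm [-0.5  1.5] tri [0.5682 0.3054 0.1684]
125 top cap-minus-seat mm [-1.2  5.3] tri [0.4362 0.1589 0.2033]
250 top cap-minus-seat mm [-0.9  3.5] tri [0.4239 0.2861 0.2325]
500 top cap-minus-seat mm [-1.   2.1] tri [0.5755 0.162  0.2593]
```

View pics/fin_top.png

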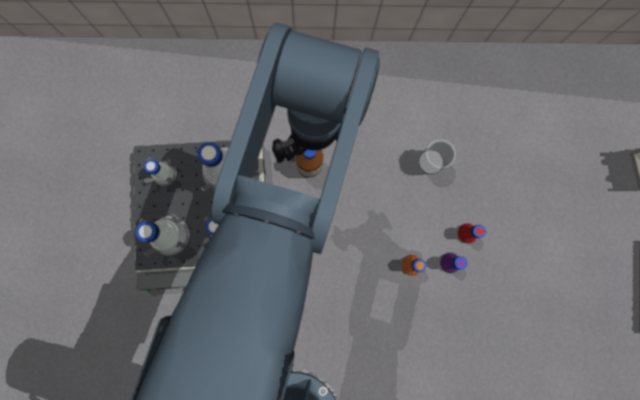

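View pics/fin_c.png

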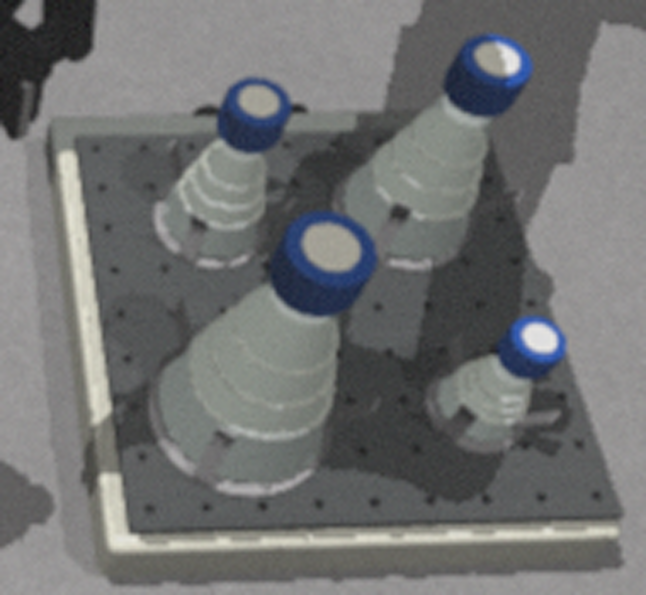

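Call:
{"fn": "servo_tool", "kwargs": {"translation": [[0, -15, 0], [0, -50, 0], [0, -85, 0], [0, -120, 0], [0, -155, 0], [0, -185, 0], [0, -197, 0], [0, -200, 0], [0, -200, 0]], "dr": [[0, 0, 0], [0, 0, 0], [0, 0, 0], [0, 0, 0], [0, 0, 0], [0, 0, 0], [0, 0, 0], [0, 0, 0], [0, 0, 0]], "fingers": [5, 5, 5, 5, 5, 5, 5, 5, 5]}}

```text
time: 33.82
position: [0.5767, -0.2383, 0.4773]
ee_rot: [-3.063, -0.693, 0.0]
contact_force: [0.4, -0.2, 1.0]
gripper_width: 0.0837
```

Run:
```python
from h import *
c=get_calibration("top");im=get_image("top");cv2.imwrite("pics/fin2.png",im[:,:,::-1])
for f,x,y,h in [("50",.5694,.3055,.167),("125",.4379,.1568,.203),("250",.4252,.2844,.231),("500",.5772,.1615,.258)]:
    a=white(im,c,x,y,h,10);p=plane(c,a[0],a[1],h);print(f,((p[:2]-[x,y])*1000).round(1))
```

```text
50 [-0.5  1.7]
125 [-0.1  1.4]
250 [-0.7  2.5]
500 [-0.9  2.2]
```

View pics/fin2.png

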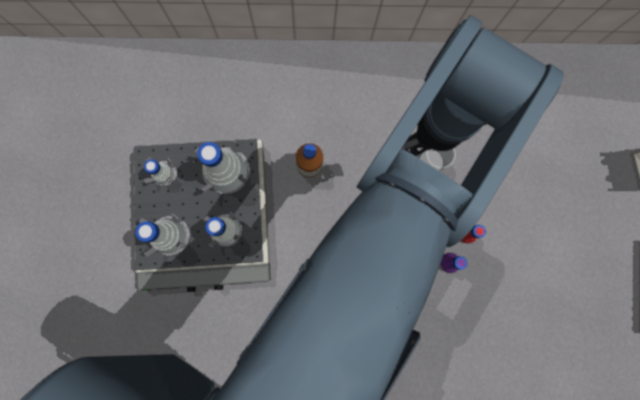

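All four flasks stand upright in their clamps: caps at (152,167), (210,154), (147,232) and (216,228). The bottle is unmoved at (309,151).

```bash
python3 -c "
from bench import arm
print(arm.close_job())"
```

```text
the job is handed in; nothing more can be done
None
```

All four flasks (50, 250, 125 and 500 ml, in that order) are in the clamps of their own size, pushed down and released. I handed the job in at about 34 s of the 112 s allowed.

- **Seating:** each flask came to a hard stop within 0.3 mm of the height worked out from its grasp. The push at the stop was 14 to 28 N, so the 8 N the clamp needs was exceeded, but it stayed below the 40 N limit.
- **Upright:** in the last top view every cap centre is within 2.6 mm of its clamp's centre.
- **Bottle and beaker:** neither was touched. The bottle shows unmoved in the last top view. The arm partly hid the beaker there, but the view just before showed it in place.
- **Disagreements:** the cameras differ from one another by about 2 to 3 mm, so I averaged them. One check put the 125 ml cap 5.3 mm off because the arm was in front of it; with the view clear it read 1.4 mm.

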